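Switch on the covered isolator toggle

TASK

On the low white power console, slide aside the clear splash cover that lies over the large toggle switch, so that it runs past its neighbour on the double track, and flip that large toggle over, away from the robot, until it snaps on. Then slide the same cover fully shut again. Leave the small toggles, the other cover, the beakers and the jar as they are.

Things in the scene. Friction and masses are not known exactly. Their poses are not given: they have to be found in the camera images.
- console: Low white bench power console, 246 mm deep (x), 400 mm wide (y), fixed; its body reaches 92 mm up, four slim aluminium track posts at the corners 112 mm. Origin on the bench surface under the middle; x points away from the robot (turned by up to 0.25 rad), y to the left, z up. Two clear covers, left and right, each 180 mm wide, together roof its well (x from -124 to +102 mm).
- well (a point): Centre of the floor of the console's open-topped well, 36 mm above the bench. The well spans console x from -95 to +87 mm and y from -174 to +174 mm, with no partition. The large toggle's plate lies in its left half (about y = +87 mm) or right half (about y = -87 mm), each plate shifted up to 10 mm; plate tops are 44 mm above the bench.
- aux_plate (a point): Top centre of the dark plate (100 by 120 mm) in the other half of the well, with only two small toggles and three grey fuse caps on it. Nothing to do there.
- cover_left (a joint): Travel of the left cover (5 mm clear sheet, on the lower track, z = 94 to 100 mm): 0 = shut, grows as it slides to the right (console -y) under its neighbour, 0.165 m = fully open. May start up to 15 mm ajar. Slides with about 2.5 N of friction and stays where it is left; it meets a hard stop at each end.
- cover_right (a joint): Travel of the right cover (on the upper track, z = 101 to 107 mm): 0 = shut, grows as it slides to the left (console +y) over its neighbour, 0.165 m = fully open. Otherwise as the left one.
- cover_left_fin (a point): Middle of the left cover's pull: an upright aluminium fin in front of the console's front face, 12 mm thick (console y), 36 mm long (console x), 46 mm high (82 to 128 mm above the bench). It moves with the cover: console x = -143 mm, console y = +160 mm when shut, -5 mm when fully open. Free air on both sides of it, so it can be pushed either way or pinched.
- cover_right_fin (a point): Middle of the right cover's pull, an equal fin: console x = -143 mm, console y = -160 mm when shut, +5 mm when fully open.
- toggle (a joint): Angle of the large toggle lever: 0 = off, leaning toward the robot (console -x); 0.9 rad = on, leaning away (console +x). It snaps over its centre at 0.45 rad and is thrown to whichever stop is nearer; about 4 N at the tip starts it.
- toggle_tip (a point): Centre of the ball end (14 mm across) of the large steel toggle lever; the lever is 36 mm from pivot to here, rod 9.6 mm thick. Off it stands 16 mm on the robot's side of the pivot, on 16 mm on the far side, at 80 mm above the bench; upright 84 mm. It swings in the console's x-z plane.
- toggle_pivot (a point): Pivot of the large toggle lever, 48 mm above the bench, fixed.
- small_a_tip (a point): End of a small steel toggle (15 mm long, 62 mm above the bench) on the same plate, 46 mm to the left (console +y) of the large one. Leave it.
- small_a (a joint): Its angle: 0 as it starts, 0.9 rad when flipped away from the robot.
- small_b (a joint): Angle of a small toggle on the other plate; 0 as it starts. Leave it.
- small_c (a joint): Angle of the second small toggle on the other plate; 0 as it starts. Leave it.
- beaker_a: Loose glass beaker, 56 mm across, 70 mm high, standing on the bench just beyond the console's left end; origin at the centre of its underside.
- beaker_b: Equal loose glass beaker just beyond the console's right end.
- jar: Loose little jar, 32 mm across and 40 mm high, standing on the ledge (z = 92 mm) along the console's back edge; origin at the centre of its underside.
Mind the look-alikes: they are no part of the job. What is shaped like the beaker_a but purple is not meant. What is shaped like the jar but pink is not meant.

How it is judged (in metres and radians):
On the way, in this order (a step that is already met when the one before it is completed fails the run):
1. the cover over the large toggle is slid open past its neighbour (more than 90 mm) (((y of toggle_pivot in the frame of console above 0 m and value of joint cover_left above 0.09 m) or (y of toggle_pivot in the frame of console below 0 m and value of joint cover_right above 0.09 m))), for 0.1 s.
2. the large toggle is snapped over to on while that cover is open (value of joint toggle above 0.8 rad and ((y of toggle_pivot in the frame of console above 0 m and value of joint cover_left above 0.09 m) or (y of toggle_pivot in the frame of console below 0 m and value of joint cover_right above 0.09 m))), for 0.2 s.
3. the same cover is slid fully shut again (value of joint toggle above 0.8 rad and ((y of toggle_pivot in the frame of console above 0 m and value of joint cover_left below 0.008 m) or (y of toggle_pivot in the frame of console below 0 m and value of joint cover_right below 0.008 m))), for 0.2 s.
At the end, for the whole second after the job is handed in: The large toggle rests in its on position (over 0.8 of 0.9 rad), the cover over it is shut to within 8 mm and at rest, the small toggles are as they were, and beakers and jar stand upright (all of step 3 and value of joint each of small_a, small_b, small_c below 0.2 rad and velocity of joint each of cover_left, cover_right below 0.01 m/s and angle between each of beaker_a, beaker_b, jar's own z axis and vertical below 0.1 rad); the robot touches nothing.
It fails at once if a small toggle is flipped (value of joint any of small_a, small_b, small_c above 0.45 rad).
It fails at once if the other cover is moved by more than 30 mm ((y of toggle_pivot in the frame of console above 0 m and distance of cover_right_fin from where it was at the start of the episode above 0.03 m) or (y of toggle_pivot in the frame of console below 0 m and distance of cover_left_fin from where it was at the start of the episode above 0.03 m)).
It fails at once if a beaker or the jar is pushed by more than 30 mm or tipped (distance of any of beaker_a, beaker_b, jar from where it was at the start of the episode above 0.03 m or angle between any of beaker_a, beaker_b, jar's own z axis and vertical above 0.5 rad).
It also fails if it takes over 45 s, if anything falls off the work surface, if the arm or the gripper's body presses on something with over 40 N, if the wrist force passes 120 N, or if a joint passes its speed limit or range.

ROBOT

A 6-joint arm with a two-finger parallel gripper is mounted at the origin on the work surface. World frame = base frame: x ahead of the robot, y to its left, z up, the work surface at z = 0. Lengths are in m, angles in degrees, forces in N, time in s.
With the tool pointing down it reaches from about 0.35 to 0.875 m from the base axis. Payload 4.2 kg.
Tool frame: the origin (TCP) lies at the centre of the arm's flange, where the gripper is bolted on; the fingertips stand 182 mm ahead of it and the grasp point (between the pads) lies 164 mm ahead of it (r.nose_length is the distance from the TCP to the fingertips, in m); z points along the fingers, y is the line along which they close (so a half turn about z gives the same grasp; the last joint's range is limited). The gripper opens to 87 mm and grips with 3 to 60 N. Pads are 19 mm wide; open, the fingers measure 117 mm over their backs; the gripper's body (75 mm by 190 mm) begins 51 mm behind the grasp point.
Start: joints at [-50.844, 22.042, 0.453, 0, -68.411, -14.817], TCP at [0.258, -0.569, 0.405] pointing down, gripper open.
Joint ranges: [-179.83, 179.83], [-69.29, 118.12], [-61.27, 80.66], [-181.25, 117.63], [-171.15, -9.14], [-177.46, 177.46]. Speed limits (degrees/s): [159.86, 159.86, 180, 180, 180, 180].

INTERFACE

Orientations are given as a 3x3 rotation matrix whose columns are the frame's x, y, z axes.
In Python, from station import r, vision gives the robot as it stands. The module is installed in compiled form; this text tells all that it offers.
- The arm moves only by the shell command python3 -m creep 'ROWS'. ROWS is JSON, a list of rows, each a list of 7 numbers: the opening, from -1 (shut) to 1 (fully open), then the shift along the tool's x, y, z in mm, then the turn, a rotation vector about the tool's x, y, z in degrees. A call has 1 to 8 rows; each row is the pose to reach, as a shift and turn from the pose commanded when the call began, along the tool's axes at that moment; what a row does not reach only later rows make up. A row lasts 1/12 s, in which the tool goes at most 41.7 mm and 7.16 degrees, less where a joint would pass 70% of its speed; a pose out of reach is approached as far as the arm can. A call with a gripper value outside its range is refused whole. The fingers move at their own pace and stop on an object; the grip force is fixed at half the most. Time passes only in rows, so rows that repeat a pose let the fingers close. It gives the time, the measured TCP pose, the force, the opening and the grip force at its end, in the units of the state.
- r.sense(): the state, without advancing time (a new reading comes with each control period).
- vision.capture(name): name is "scene" or "top" or "wrist"; returns (picture, depth): 400x640x3 uint8, red, green, blue; 400x640 float32, m along the optical axis (not along the pixel's ray), 0 where there is no reading.
- vision.camera_model(name): a dict with "vertical_fov" (degrees; the focal length in pixels is half the picture's height over the tangent of half this angle, whatever the lens; pixels are square), "cx", "cy" (the principal point, pixels), "extrinsics" (4x4, takes a point from camera to world coordinates); the wrist camera has in their place "mount" (4x4, takes a point from camera to tool coordinates, whose origin is the TCP and whose axes are the flange's). Camera axes: x right, y down, z forward; pixel columns grow to the right and rows downward; lengths in m; the calibration is good to about 2 mm. The wrist camera is an equidistant fisheye: a pixel r from the principal point sees the ray r / f radians off the axis. A picture is of the moment at which its call begins: read the wrist's pose just before it. camera_model takes no time and is no camera call.
- r.finish_job(): hands the job in; it is judged then, once.
Trained networks look in the newest picture that a camera, given by its name, has taken for a name from the list of things; names that differ only in an ending like _2 or _b are one class to them, and where a whole thing is asked for, a point or a joint stands for the part that bears it (a point fixed in the world has none). Each returns a list of dicts, best first, with "conf" (0 to 1); they miss things now and then, are a little off and sometimes report something else, mostly with a low value. They report only what shows in the picture. A call takes as long as a camera call. They do not tell look-alikes from the thing itself.
- vision.find_in(camera, thing): "uv" ([column, row] in pixels, amid what is visible of it).
- vision.cut_out(camera, thing): "region" (400x640 bool, what is visible of it) and "uv" ([column, row] in pixels, amid what is visible of it).
The state is a dict: "time_s": time; "joints": joint angles; "joint_velocities": joint speeds; "effort": joint torques, N m; "tcp_pos": TCP position; "ee_rot": TCP orientation; "wrist_force": force on the tool from outside, world axes, zero at the start; "moment": the same for the moment, N m; "gripper_width": opening from 0.0 (shut) to 1.0 (fully open); "gripper_force": force on a finger pad.
Only numpy, scipy, OpenCV 4.12 (cv2) and the standard library are available. Lean on these libraries where they do the work, as an engineer would, in place of code of your own. Each camera call takes 0.05 s, during which the arm holds its last target. There are 200 camera calls.

## Working session

There is one attempt and no reset: what is moved stays moved. The work goes in short steps, Python scripts to look and compute and a shell command to move; the robot and the scene stay as the last step left them, time stands still between calls to the robot, and variables do not carry over. Pictures are saved under pics/ and viewed, at most 10 in all, crops included, and the job is handed in when it is done.

```bash
mkdir -p pics; cat > h.py <<'E'
import numpy as np, cv2
from station import r, vision
def world(cam,uv,depth=None,z=None):
    m=vision.camera_model(cam); f=200/np.tan(np.radians(m["vertical_fov"]/2)); E=np.array(m["extrinsics"])
    d=np.array([(uv[0]-m["cx"])/f,(uv[1]-m["cy"])/f,1.])
    if z is not None:
        w=E[:3,:3]@d; return E[:3,3]+w*(z-E[2,3])/w[2]
    return E[:3,:3]@(d*depth)+E[:3,3]
E
python3 - <<'E'
from h import *
for c in ["scene","top"]:
    p,d=vision.capture(c); cv2.imwrite(f"pics/{c}0.png",p[:,:,::-1]); np.save(f"{c}d.npy",d)
    m=vision.camera_model(c); print(c,m["vertical_fov"],np.round(np.array(m["extrinsics"]),3).tolist())
    for t,z in [("toggle_tip",.08),("toggle_pivot",.048),("cover_left_fin",.128),("cover_right_fin",.128),("small_a_tip",.062),("aux_plate",.044),("beaker_a",.035),("jar",.11),("console",.1)]:
        for q in vision.find_in(c,t)[:3]:
            print(t,round(q["conf"],2),np.round(q["uv"]),np.round(world(c,q["uv"],z=z),3))
s=r.sense();print(s["time_s"],s["tcp_pos"],np.round(s["ee_rot"],3).tolist(), r.nose_length)
E
```

```text
scene 50.16470444128861 [[-0.811, 0.364, -0.458, 1.007], [0.585, 0.494, -0.643, 0.556], [-0.007, -0.789, -0.614, 0.617], [0.0, 0.0, 0.0, 1.0]]
toggle_pivot 0.7 [374. 273.] [0.627 0.206 0.048]
cover_left_fin 0.89 [367. 234.] [0.632 0.186 0.128]
cover_left_fin 0.6 [324. 182.] [0.601 0.026 0.128]
cover_left_fin 0.26 [265. 158.] [ 0.649 -0.113  0.128]
cover_right_fin 0.83 [330. 182.] [0.593 0.034 0.128]
beaker_a 0.81 [264. 156.] [ 0.577 -0.25   0.035]
beaker_a 0.78 [372. 356.] [0.731 0.319 0.035]
beaker_a 0.62 [434. 339.] [0.634 0.353 0.035]
jar 0.86 [188. 236.] [ 0.869 -0.005  0.11 ]
jar 0.57 [272. 215.] [0.722 0.032 0.11 ]
jar 0.26 [367. 237.] [0.623 0.177 0.11 ]
console 0.63 [342. 237.] [0.65  0.145 0.1  ]
top 46.492071619950536 [[-0.017, -0.987, 0.162, 0.429], [-1.0, 0.014, -0.018, 0.036], [0.015, -0.163, -0.987, 1.219], [0.0, 0.0, 0.0, 1.0]]
cover_left_fin 0.6 [265. 202.] [0.599 0.156 0.128]
cover_right_fin 0.77 [333. 213.] [ 0.572 -0.003  0.128]
beaker_a 0.9 [205. 155.] [0.741 0.323 0.035]
beaker_a 0.9 [191. 193.] [0.642 0.357 0.035]
beaker_a 0.72 [420. 204.] [ 0.603 -0.232  0.035]
jar 0.43 [366. 120.] [ 0.805 -0.093  0.11 ]
jar 0.42 [319. 155.] [0.718 0.028 0.11 ]
console 0.73 [304. 203.] [0.6   0.064 0.1  ]
console 0.32 [262. 204.] [0.599 0.166 0.1  ]
1.0 [ 0.25761874 -0.56941471  0.4047671 ] [[-0.911, -0.412, 0.0], [-0.412, 0.911, -0.0], [-0.0, -0.0, -1.0]] 0.1822
```

```bash
python3 - <<'E'
import cv2
p=cv2.imread("pics/top0.png");cv2.imwrite("pics/topc.png",cv2.resize(p[90:290,160:460],(798,532),interpolation=3))
p=cv2.imread("pics/scene0.png");cv2.imwrite("pics/scenec.png",cv2.resize(p[110:390,150:490],(728,600),interpolation=3))
E
```

```text
(no output)
```

View pics/topc.png

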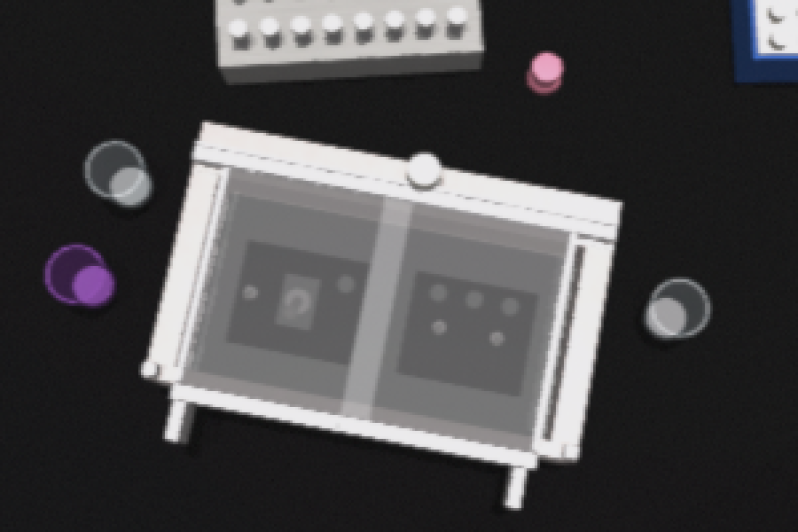

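View pics/scenec.png

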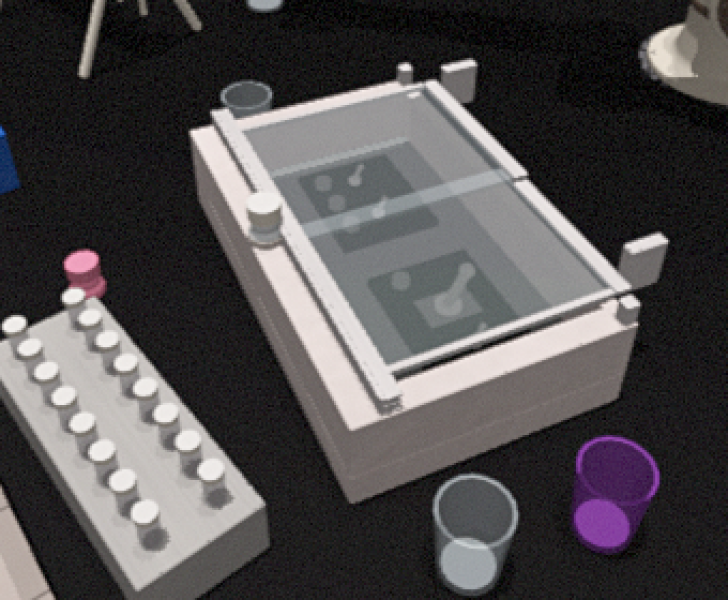

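The top crop shows the large toggle in the left half (ball about crop 297,300). The left fin is at crop (178,420) and the right fin at (515,485). The clear beakers stand at both ends, and the jar is on the back ledge. In the scene crop the ball is at (466,271), leaning toward the robot.

```bash
python3 - <<'E'
from h import *
T=lambda u,v:(160+u/2.66,90+v/2.66); S=lambda u,v:(150+u/2.141,110+v/2.143)
for n,w in [("Lfin",world("top",T(178,422),z=.128)),("Rfin",world("top",T(515,487),z=.128)),("LfinS",world("scene",S(643,245),z=.126)),("RfinS",world("scene",S(460,70),z=.126)),
 ("BL",world("top",T(203,124),z=.092)),("BR",world("top",T(621,203),z=.092)),("FLpost",world("top",T(150,368),z=.112)),("FRpost",world("top",T(570,451),z=.112)),
 ("tipT",world("top",T(297,300),z=.084)),("tipS",world("scene",S(466,271),z=.08)),("pivS",world("scene",S(447,305),z=.048))]: print(n,np.round(w,4))
B=[world("top",T(203,124),z=.092),world("top",T(621,203),z=.092),world("top",T(150,368),z=.112),world("top",T(570,451),z=.112)]
d=(B[0]-B[1]+B[2]-B[3])[:2]; yaw=np.arctan2(-d[0],d[1]); print("yaw",yaw)
ex=np.array([np.cos(yaw),np.sin(yaw)]);ey=np.array([-ex[1],ex[0]])
mid=(B[0]+B[1])[:2]/2-ex*.123; print("origin",mid)
for n,w in [("L",world("top",T(178,422),z=.128)),("R",world("top",T(515,487),z=.128)),("LS",world("scene",S(643,245),z=.126)),("RS",world("scene",S(460,70),z=.126)),("tipS",world("scene",S(466,271),z=.08)),("tipT",world("top",T(297,300),z=.082)),("FL",B[2]),("FR",B[3]),("BL",B[0]),("BR",B[1]),("jar",world("top",T(424,165),z=.132))]:
    q=w[:2]-mid; print(n,np.round([q@ex,q@ey],4))
E
```

```text
Lfin [0.4917 0.2444 0.128 ]
Rfin [ 0.4305 -0.049   0.128 ]
LfinS [0.4991 0.2503 0.126 ]
RfinS [ 0.4377 -0.0394  0.126 ]
BL [0.7723 0.2325 0.092 ]
BR [ 0.6909 -0.1582  0.092 ]
FLpost [0.541  0.2732 0.112 ]
FRpost [ 0.4613 -0.1     0.112 ]
tipT [0.6049 0.1448 0.084 ]
tipS [0.5979 0.155  0.08  ]
pivS [0.615  0.1531 0.048 ]
yaw -0.20793342536771023
origin [0.61125511 0.06250744]
L [-0.1546  0.1533]
R [-0.1538 -0.1464]
LS [-0.1485  0.1606]
RS [-0.1488 -0.1355]
tipS [-0.0321  0.0877]
tipT [-0.023   0.0795]
FL [-0.1122  0.1916]
FR [-0.1132 -0.19  ]
BL [0.1225 0.1995]
BR [ 0.1235 -0.1995]
jar [ 0.1132 -0.0137]
```

```bash
cat >> h.py <<'E'
from scipy.spatial.transform import Rotation as Ro
yaw=-.208; O=np.array([.6113,.0625]); ex=np.array([np.cos(yaw),np.sin(yaw)]); ey=np.array([-ex[1],ex[0]])
def here():
    s=r.sense(); p=s["tcp_pos"]+np.array(s["ee_rot"])[:,2]*r.nose_length; q=p[:2]-O
    return [round(1e3*v,1) for v in (q@ex,q@ey,p[2])], np.round(s["wrist_force"],1), round(s["time_s"],2), round(s["gripper_width"],3)
def go(cx,cy,z):
    s=r.sense(); R=np.array(s["ee_rot"]); Rt=np.column_stack([np.r_[-ex,0],np.r_[ey,0],[0,0,-1]])
    t=np.r_[O+ex*cx+ey*cy,z+r.nose_length]
    print(here(),"shift",np.round(1e3*R.T@(t-s["tcp_pos"])),"turn",np.round(Ro.from_matrix(R.T@Rt).as_rotvec(degrees=True),1), np.round(s["joints"]))
E
python3 -c "
from h import *
go(-.147,.205,.20)"
```

```text
([np.float64(-215.6), np.float64(-691.3), np.float64(222.6)], array([ 0.5, -0. ,  0.8]), 1.0, 0.999) shift [-585.  682.   23.] turn [-0.   0.  36.3] [-51.  22.   0.   0. -68. -15.]
```

```bash
python3 -m creep '[[-1,-100,115,3,0,0,7],[-1,-150,180,5,0,0,12],[-1,-200,235,8,0,0,18],[-1,-250,290,10,0,0,24],[-1,-300,350,12,0,0,30],[-1,-300,350,12,0,0,36.3],[-1,-300,350,12,0,0,36.3],[-1,-300,350,12,0,0,36.3]]'; python3 -c "
from h import *
go(-.147,.205,.20)"
```

```text
time_s: 1.67
tcp_pos: [0.3493, -0.2532, 0.3967]
ee_rot: [[-0.978, 0.208, 0.001], [0.208, 0.978, -0.0], [-0.001, -0.0, -1.0]]
wrist_force: [1.6, -0.4, -0.9]
gripper_width: 0.481
gripper_force: 0.0
([np.float64(-190.9), np.float64(-363.0), np.float64(214.5)], array([ 1.6, -0.4, -0.9]), 1.67, 0.481) shift [-43. 568.  14.] turn [-0.   0.1 -0.1] [-14.   3. -26.   0. -61. -88.]
```

```bash
R1='[-1,-43,568,14,0,0,0]'; python3 -m creep '[[-1,-43,568,14,0,0,0],[-1,-43,568,14,0,0,0],[-1,-43,568,14,0,0,0],[-1,-43,568,14,0,0,0],[-1,-43,568,14,0,0,0],[-1,-43,568,14,0,0,0],[-1,-43,568,14,0,0,0],[-1,-43,568,14,0,0,0]]' >/dev/null; python3 -m creep '[[-1,-20,280,8,0,0,0],[-1,-20,280,8,0,0,0],[-1,-20,280,8,0,0,0],[-1,-20,280,8,0,0,0],[-1,-20,280,8,0,0,0],[-1,-20,280,8,0,0,0],[-1,-20,280,8,0,0,0],[-1,-20,280,8,0,0,0]]' >/dev/null;  python3 - <<'E'
from h import *
go(-.147,.205,.10)
s=r.sense();p,d=vision.capture("wrist");cv2.imwrite("pics/w1.png",p[:,:,::-1])
m=vision.camera_model("wrist");print({k:np.round(v,3).tolist() for k,v in m.items()})
for t in ["cover_left_fin","cover_right_fin","toggle_tip","toggle_pivot"]: print(t,vision.find_in("wrist",t)[:2])
E
```

```text
([np.float64(-145.0), np.float64(253.0), np.float64(196.6)], array([ 0.5,  0.2, -0.6]), 3.0, 0.005) shift [  2. -48.  97.] turn [0.  0.1 0.2] [  48.   23.   -2.    0.  -65. -150.]
{'vertical_fov': 65.706, 'cx': 318.801, 'cy': 198.533, 'mount': [[-0.0, -0.962, -0.273, 0.076], [1.0, -0.0, 0.0, 0.0], [-0.0, -0.273, 0.962, 0.02], [0.0, 0.0, 0.0, 1.0]]}
cover_left_fin [{'uv': [170.7, 232.1], 'conf': 0.82}]
cover_right_fin [{'uv': [41.0, 224.5], 'conf': 0.83}]
toggle_tip []
toggle_pivot []
```

View pics/w1.png

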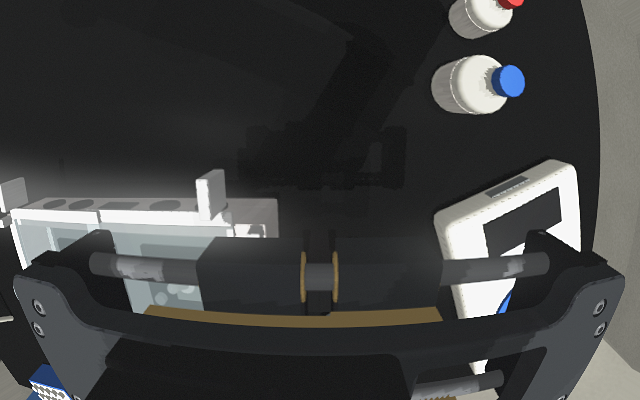

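The wrist view shows the left fin at (210,195), to the right of the fingers, and free space below the fingers. I'll move to its left side, lower, then push it right.

```bash
python3 -m creep '[[-1,2,-40,30,0,0,0],[-1,2,-40,60,0,0,0],[-1,2,-40,95,0,0,0],[-1,2,-40,95,0,0,0],[-1,2,-55,95,0,0,0],[-1,2,-65,95,0,0,0],[-1,2,-75,95,0,0,0],[-1,2,-80,95,0,0,0]]'; python3 -c "
from h import *
print(here())"
```

```text
time_s: 3.92
tcp_pos: [0.5021, 0.2563, 0.2872]
ee_rot: [[-0.978, 0.208, 0.003], [0.208, 0.978, 0.003], [-0.003, 0.004, -1.0]]
wrist_force: [0.3, 2.2, -0.6]
gripper_width: 0.006
gripper_force: 1.3
([np.float64(-146.4), np.float64(167.8), np.float64(105.0)], array([ 0.3,  2.2, -0.6]), 3.92, 0.006)
```

```bash
python3 -m creep '[[-1,0,-18,0,0,0,0],[-1,0,-36,0,0,0,0],[-1,0,-54,0,0,0,0],[-1,0,-72,0,0,0,0],[-1,0,-90,0,0,0,0],[-1,0,-108,0,0,0,0],[-1,0,-124,0,0,0,0],[-1,0,-136,0,0,0,0]]' | grep -E "force|time"; python3 -m creep '[[-1,0,0,0,0,0,0],[-1,0,0,0,0,0,0]]' | grep force;  python3 - <<'E'
from h import *
print(here())
p,d=vision.capture("top");cv2.imwrite("pics/top1.png",cv2.resize(p[90:290,160:460,::-1],(798,532),interpolation=3))
E
```

```text
time_s: 4.58
wrist_force: [1.4, 2.5, 2.7]
gripper_force: 2.0
wrist_force: [-0.2, 0.1, -0.5]
gripper_force: 0.0
([np.float64(-148.4), np.float64(29.4), np.float64(102.2)], array([-0.2,  0.1, -0.5]), 4.75, 0.005)
```

View pics/top1.png

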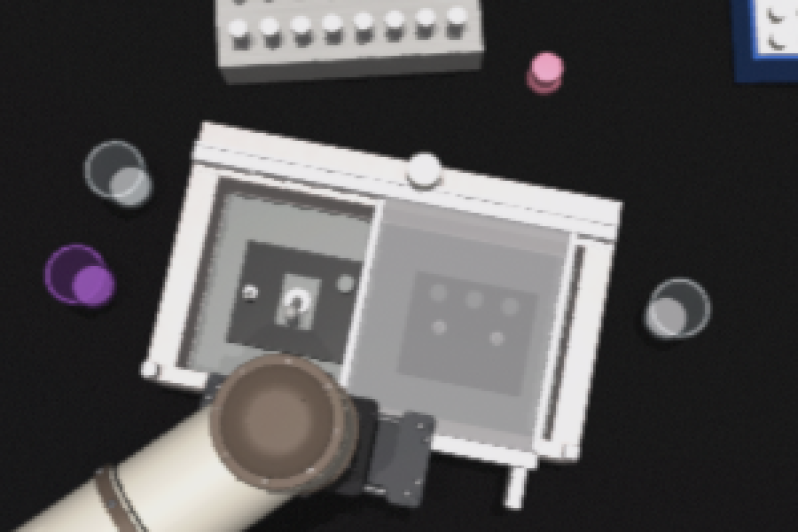

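The cover is open: the left well is clear and the right cover has not moved. The lever is around (295,300).

```bash
python3 -m creep '[[-1,3,5,-40,0,0,0],[-1,3,10,-80,0,0,0],[-1,3,20,-100,0,0,0],[-1,3,20,-100,0,0,0]]' | grep -E "force|time";  python3 - <<'E'
from h import *
T=lambda u,v:(160+u/2.66,90+v/2.66)
C=lambda w:np.round([(w[:2]-O)@ex,(w[:2]-O)@ey,w[2]],4)
print(C(world("top",T(293,316),z=.08)),C(world("top",T(296,299),z=.05)))
p,d=vision.capture("scene");cv2.imwrite("pics/s2.png",cv2.resize(p[180:300,290:450,::-1],(800,600),interpolation=3))
for t,z in [("toggle_tip",.08),("toggle_pivot",.048),("cover_left_fin",.105)]:
    for q in vision.find_in("scene",t)[:2]: print(t,round(q["conf"],2),q["uv"],C(world("scene",q["uv"],z=z)))
go(-.065,.084,.15)
E
```

```text
time_s: 5.13
wrist_force: [0.6, 0.6, -0.1]
gripper_force: 0.0
[-0.0382  0.0803  0.08  ] [-0.0181  0.0846  0.05  ]
toggle_tip 0.46 [363.6, 242.3] [-0.0181  0.0979  0.08  ]
toggle_pivot 0.63 [359.4, 254.9] [-0.013   0.0956  0.048 ]
cover_left_fin 0.77 [372.8, 200.0] [-0.0767  0.0259  0.105 ]
([np.float64(-151.5), np.float64(50.8), np.float64(201.1)], array([-0.6, -0.6, -0.6]), 5.33, 0.005) shift [-86.  33.  51.] turn [-0.2 -0.2 -0. ] [  36.   11.  -19.   -0.  -61. -138.]
```

View pics/s2.png

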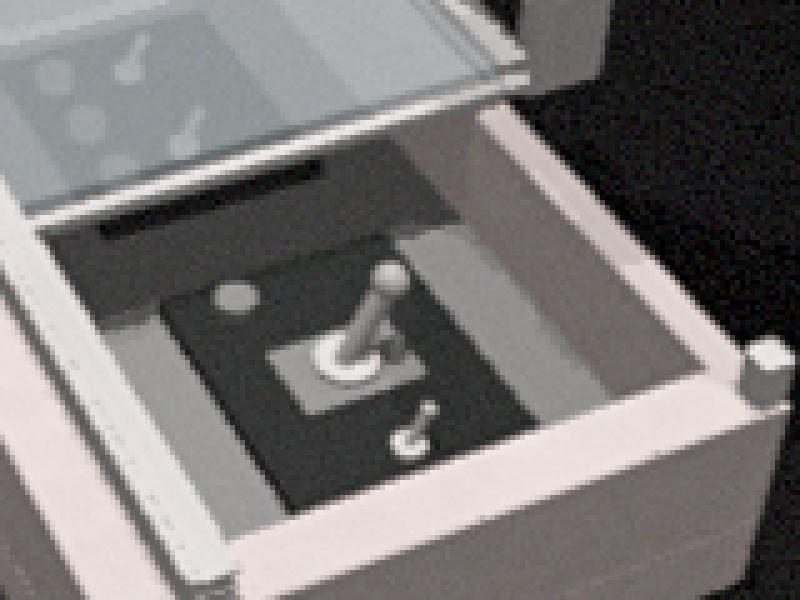

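The lever is clear: ball at (391,280), pivot collar at (347,357), small toggle to its left at (425,415). Going in on the robot side of the ball.

```bash
python3 -m creep '[[-1,-40,15,20,0,0,0],[-1,-80,31,40,0,0,0],[-1,-80,31,50,0,0,0],[-1,-80,31,80,0,0,0],[-1,-80,31,110,0,0,0],[-1,-80,31,133,0,0,0],[-1,-80,31,133,0,0,0],[-1,-80,31,133,0,0,0]]' | grep -E "force|time";  python3 - <<'E'
from h import *
print(here())
p,d=vision.capture("scene");cv2.imwrite("pics/s3.png",cv2.resize(p[180:300,290:450,::-1],(800,600),interpolation=3))
E
```

```text
time_s: 6.0
wrist_force: [0.6, -0.1, 0.7]
gripper_force: 0.0
([np.float64(-71.4), np.float64(81.2), np.float64(67.7)], array([ 0.6, -0.1,  0.7]), 6.0, 0.008)
```

View pics/s3.png

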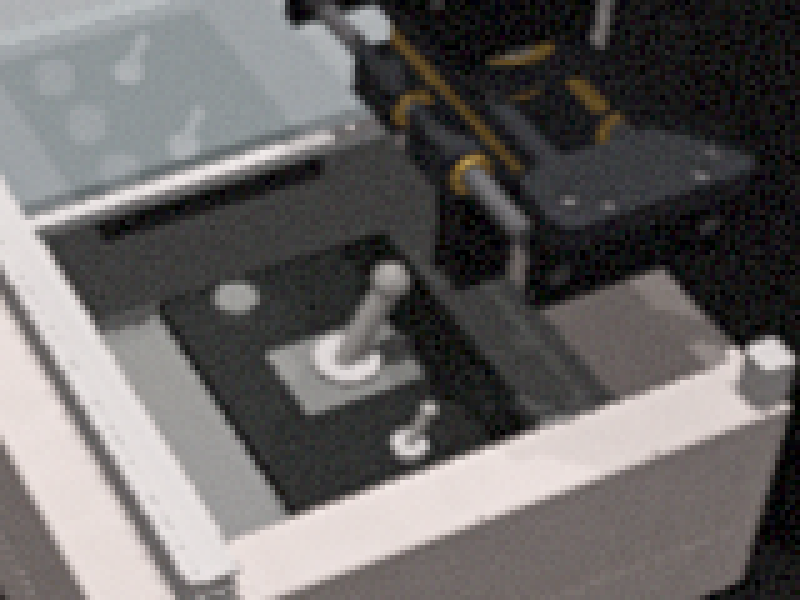

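The fingers are in the well on the robot side of the ball, in line with it. Now pushing forward.

```bash
python3 -m creep '[[-1,-10,0,0,0,0,0],[-1,-20,0,0,0,0,0],[-1,-26,0,0,0,0,0],[-1,-32,0,0,0,0,0],[-1,-38,0,0,0,0,0],[-1,-44,0,0,0,0,0],[-1,-50,0,0,0,0,0],[-1,-52,0,0,0,0,0]]' | grep -E "force|time";  python3 -m creep '[[-1,10,0,0,0,0,0],[-1,30,0,0,0,0,0],[-1,50,0,-30,0,0,0],[-1,50,0,-70,0,0,0],[-1,60,0,-110,0,0,0],[-1,100,0,-135,0,0,0],[-1,100,0,-135,0,0,0],[-1,100,0,-135,0,0,0]]' | grep -E "force|time"; python3 - <<'E'
from h import *
print(here())
go(-.148,-.045,.20)
p,d=vision.capture("scene");cv2.imwrite("pics/s4.png",cv2.resize(p[180:300,290:450,::-1],(800,600),interpolation=3))
E
```

```text
time_s: 6.72
wrist_force: [-12.9, 6.4, 9.7]
gripper_force: 8.3
time_s: 7.38
wrist_force: [0.5, -0.7, -0.9]
gripper_force: 0.0
([np.float64(-118.7), np.float64(83.1), np.float64(207.5)], array([ 0.5, -0.7, -0.9]), 7.38, 0.005)
([np.float64(-118.7), np.float64(83.1), np.float64(207.5)], array([ 0.5, -0.7, -0.9]), 7.38, 0.005) shift [  29. -127.    7.] turn [0.2 0.2 0. ] [  35.   14.  -13.    0.  -62. -137.]
```

View pics/s4.png

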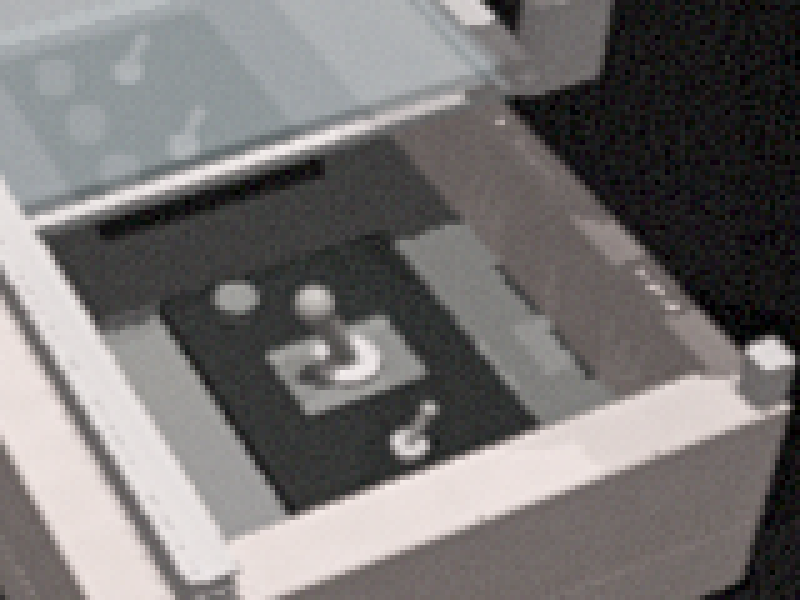

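The lever now leans away (ball at 315,303), and the small toggle is unchanged. Now to the right side of the left fin.

```bash
python3 -m creep '[[-1,29,-40,0,0,0,0],[-1,29,-80,0,0,0,0],[-1,29,-115,5,0,0,0],[-1,29,-127,20,0,0,0],[-1,29,-127,55,0,0,0],[-1,29,-127,85,0,0,0],[-1,29,-127,104,0,0,0],[-1,29,-127,104,0,0,0]]' | grep -E "force|time";  python3 - <<'E'
from h import *
go(-.148,.139,.103)
p,d=vision.capture("wrist");cv2.imwrite("pics/w2.png",p[:,:,::-1])
E
```

```text
time_s: 8.1
wrist_force: [-0.4, -0.6, -0.1]
gripper_force: 0.0
([np.float64(-150.1), np.float64(-47.2), np.float64(95.6)], array([-0.4, -0.6, -0.1]), 8.1, 0.006) shift [  0. 185.  -9.] turn [-0.4 -0.6 -0.2] [  26.   14.  -32.   -0.  -44. -128.]
```

View pics/w2.png

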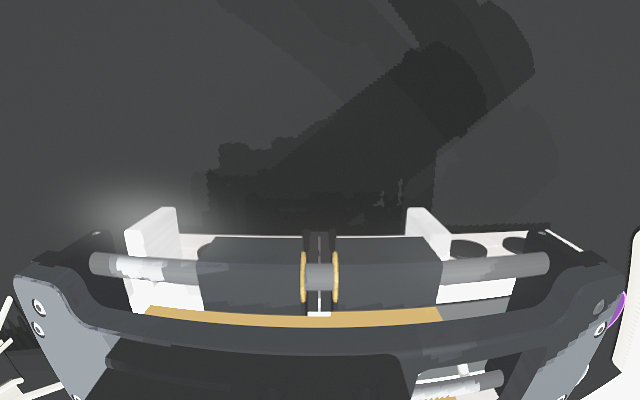

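The fingers stand between the two fins (right fin at 150,250, left fin at 430,230). Pushing left until just short of shut.

```bash
python3 -m creep '[[-1,0,20,0,0,0,0],[-1,0,42,-2,0,0,0],[-1,0,64,-4,0,0,0],[-1,0,86,-6,0,0,0],[-1,0,108,-6,0,0,0],[-1,0,130,-6,0,0,0],[-1,0,152,-6,0,0,0],[-1,0,170,-6,0,0,0]]' | grep -E "force|time"; python3 -m creep '[[-1,0,4,0,0,0,0],[-1,0,6,0,0,0,0],[-1,0,8,0,0,0,0]]' | grep -E "force|time";python3 -c "
from h import *
print(here())"; python3 -m creep '[[-1,0,2,0,0,0,0],[-1,0,4,0,0,0,0]]' | grep -E "force|time";python3 -c "
from h import *
print(here())"
```

```text
time_s: 8.82
wrist_force: [-0.9, -3.7, 2.5]
gripper_force: 2.1
time_s: 9.07
wrist_force: [1.5, -3.6, 1.6]
gripper_force: 1.4
([np.float64(-146.5), np.float64(133.6), np.float64(107.5)], array([ 1.5, -3.6,  1.6]), 9.07, 0.006)
time_s: 9.23
wrist_force: [2.0, -2.8, 2.1]
gripper_force: 1.5
([np.float64(-146.6), np.float64(137.2), np.float64(107.5)], array([ 2. , -2.8,  2.1]), 9.23, 0.008)
```

```bash
for i in 1 2; do python3 -m creep '[[-1,0,2,0,0,0,0],[-1,0,4,0,0,0,0]]' | grep wrist; python3 -c "
from h import *
print(here())"; done;  python3 -m creep '[[-1,0,2,0,0,0,0],[-1,0,3,0,0,0,0],[-1,0,3,0,0,0,0]]' | grep wrist; python3 -c "
from h import *
print(here())"
```

```text
wrist_force: [0.9, -3.1, 1.6]
([np.float64(-146.9), np.float64(141.4), np.float64(107.3)], array([ 0.9, -3.1,  1.6]), 9.4, 0.005)
wrist_force: [0.6, -3.7, 2.1]
([np.float64(-147.1), np.float64(145.7), np.float64(107.1)], array([ 0.6, -3.7,  2.1]), 9.57, 0.004)
wrist_force: [1.2, -4.5, 2.9]
([np.float64(-147.2), np.float64(148.3), np.float64(107.1)], array([ 1.2, -4.5,  2.9]), 9.82, 0.009)
```

```bash
for i in 1 2; do python3 -m creep '[[-1,0,1.5,0,0,0,0],[-1,0,3,0,0,0,0],[-1,0,3,0,0,0,0]]' | grep wrist; python3 -c "
from h import *
print(here())"; done
```

```text
wrist_force: [2.1, -12.0, 6.1]
([np.float64(-147.3), np.float64(148.3), np.float64(107.1)], array([  2.1, -12. ,   6.1]), 10.07, 0.005)
wrist_force: [3.3, -20.0, 8.3]
([np.float64(-147.3), np.float64(148.4), np.float64(107.1)], array([  3.3, -20. ,   8.3]), 10.32, 0.005)
```

Hard stop reached: force rises with no travel. Backing off, lifting clear, then a final check.

```bash
python3 -m creep '[[-1,0,-5,0,0,0,0],[-1,2,-25,0,0,0,0],[-1,4,-30,-30,0,0,0],[-1,4,-30,-70,0,0,0],[-1,30,-30,-110,0,0,0],[-1,60,-60,-140,0,0,0],[-1,60,-100,-140,0,0,0],[-1,60,-140,-140,0,0,0]]' | grep -E "wrist|time"; python3 -m creep '[[-1,0,-40,0,0,0,0],[-1,0,-80,0,0,0,0],[-1,0,-120,0,0,0,0],[-1,0,-120,0,0,0,0],[-1,0,-120,0,0,0,0]]' | grep wrist; python3 - <<'E'
from h import *
p,d=vision.capture("top");cv2.imwrite("pics/top2.png",cv2.resize(p[90:290,160:460,::-1],(798,532),interpolation=3))
E
```

```text
time_s: 10.98
wrist_force: [1.3, -0.8, -0.3]
wrist_force: [0.6, -0.0, 0.3]
```

View pics/top2.png

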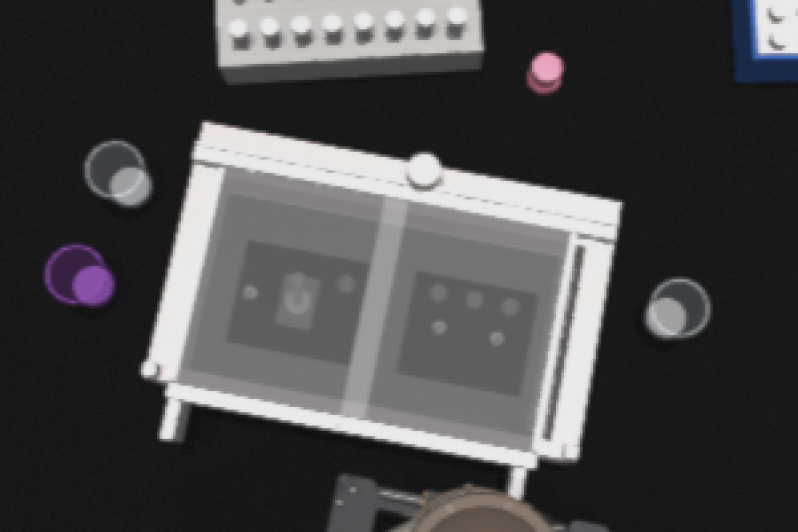

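The left cover is fully shut: its fin has gone left to (173,420) and the gap at the left edge is closed. The toggle leans away, nothing else has moved, and the gripper is clear above.

```bash
python3 -c "
from h import *
print(here()); print(r.finish_job())"
```

```text
([np.float64(-207.1), np.float64(-98.9), np.float64(246.8)], array([1.3, 0.6, 0.9]), 11.45, 0.003)
the job is handed in; nothing more can be done
None
```

The job is handed in: the left cover was slid open, the large toggle flipped on, and the cover pushed back to its hard stop; the last picture shows the other cover, small toggles, beakers and jar unmoved, and no verdict was returned.

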